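Key on the collimator supply and throw its isolator

ROBOT

A 6-joint arm with a two-finger parallel gripper is mounted at the origin on the work surface. World frame = base frame: x ahead of the robot, y to its left, z up, the work surface at z = 0. Lengths are in m, angles in rad, forces in N, time in s.
With the tool pointing down it reaches from about 0.35 to 0.775 m from the base axis. Payload 7.3 kg.
Tool frame: the origin (TCP) lies at the very end of the fingers, on their centre line; the grasp point (between the pads) lies 19 mm behind it; z points along the fingers, y is the line along which they close (so a half turn about z gives the same grasp; the last joint's range is limited). The gripper opens to 92 mm and grips with 3 to 60 N. Pads are 19 mm wide; open, the fingers measure 130 mm over their backs; the gripper's body (75 mm by 190 mm) begins 47 mm behind the grasp point.
Start: joints at [-1.442, 0.342, 1.524, -0, 1.275, -0.146], TCP at [0.142, -0.505, 0.197] pointing down, gripper open.
Joint ranges: [-2.53, 2.53], [-0.77, 2.02], [0.04, 2.7], [-1, 4.14], [0.28, 2.66], [-3.11, 3.11]. Speed limits (rad/s): [2.57, 2.57, 3.14, 3.14, 3.14, 3.14].

INTERFACE

Orientations are given as [roll, pitch, yaw] about the fixed x, y, z axes, in that order (R = Rz(yaw) Ry(pitch) Rx(roll)).
In Python, from cell import * gives the robot as it stands.
- The arm moves only by the tool step_arm, never from a script. Its argument "commands" is a list of rows, each a list of 7 numbers: the opening, from 0 (shut) to 1 (fully open), then the shift along the world's x, y, z in cm, then the turn, a rotation vector about the world's x, y, z in rad. A call has 1 to 5 rows; each row is the pose to reach, as a shift and turn from the pose commanded when the call began; what a row does not reach only later rows make up. A row lasts 1/12 s, in which the tool goes at most 41.7 mm and 7.16 degrees, less where a joint would pass 70% of its speed; a pose out of reach is approached as far as the arm can. A call with a gripper value outside its range is refused whole. The fingers move at their own pace and stop on an object; "grip_force" is the grip in N (left out, the last holds). Time passes only in rows, so rows that repeat a pose let the fingers close. It gives the time, the measured TCP pose, the force, the opening and the grip force at its end, in the units of the state.
- observe(): the state, without advancing time (a new reading comes with each control period).
- read_camera(name): name is "scene" or "top" or "wrist"; returns the picture (384x512x3 uint8, red, green, blue); there is no depth.
- camera_model(name): a dict with "vfov" (degrees; the focal length in pixels is half the picture's height over the tangent of half this angle, whatever the lens; pixels are square), "cx", "cy" (the principal point, pixels), "world_to_cam" (4x4, takes a point from world to camera coordinates). Camera axes: x right, y up, looking along -z (the intrinsics and any distortion apply to the point x, -y, -z); pixel columns grow to the right and rows downward; lengths in m; the calibration is good to about 2 mm. A picture is of the moment at which its call begins: read the wrist's pose just before it. camera_model takes no time and is no camera call; for the wrist camera it gives the pose at the moment of the call.
- hand_in(): hands the job in; it is judged then, once.
The state is a dict: "time": time; "qpos": joint angles; "qvel": joint speeds; "joint_efforts": joint torques, N m; "tool_pos": TCP position; "tool_rot": TCP orientation; "contact_force": force on the tool from outside, world axes, zero at the start; "torque": the same for the moment, N m; "opening": finger opening in m; "grip_force": force on a finger pad.
Only numpy, scipy, OpenCV 4.12 (cv2) and the standard library are available. Lean on these libraries where they do the work, as an engineer would, in place of code of your own. Each camera call takes 0.05 s, during which the arm holds its last target. There are 200 camera calls.

TASK

Switch on the collimator's power at the bench: take the big yellow-handled key out of its wooden stand, put it fully home in the brass lock cylinder on the grey box and turn it clockwise (seen from above) as far as it goes, to the green dot. Only then throw the isolator's red-barred lever right over to its green-dot side. Leave the key seated and turned in the lock, and do not disturb the parts lying on the bench.

Things in the scene. Friction and masses are not known exactly. Their poses are not given: they have to be found in the camera images.
- key: Upright key, 89 mm tall, 110 g, standing in the stand. Origin: centre of the blade's lower end; z up, x along its width. From the bottom: steel blade 22 (x) by 10 (y) mm, 36 mm long, lowest 6 mm slimmer; round collar 34 mm across (z 36 to 44 mm); yellow handle plate 60 (x) by 16 (y) mm, z 44 to 89 mm, gripped across its 16 mm. Same after a half turn. Collar rests on the stand's top.
- stand: Fixed dark wooden key stand, 90 x 90 x 50 mm high, origin at the centre of its underside. A slot 26 x 14 mm, 42 mm deep, long side along the stand's x, opens in its top and holds the key's blade.
- lock_box: Fixed grey box 135 x 135 x 60 mm high, origin at the centre of its underside. The brass lock cylinder stands 40 mm high on its centre. On the box top a red dot lies on the +x side of the cylinder (off) and a green dot 80 degrees clockwise from it, near the -y side (on).
- keyhole (a point): Point on the axis of the lock cylinder (67 mm wide, 40 mm high) at its top face, 100 mm above the bench; turns with it. z up; x along the slot's long side, towards the white pointer. The through slot is 25 x 13 mm, mouth chamfered 3 mm. The key fully in rests its collar on the top face, lower end 36 mm below this point; either way round fits.
- lock_cyl (a joint): Turn of the lock cylinder: 0 = off (pointer at the red dot), grows clockwise from above to the stop at 1.40 rad = on (pointer at the green dot). May start a little above 0. Stiff (about 0.15 N m), stays where left.
- iso_box: Fixed blue isolator box 120 (x) x 110 (y) x 60 mm high, origin at the centre of its underside. Two steel cheeks on top reach 85 mm height. The lever's pivot lies along y, 70 mm above the origin. A red dot on the top's -x side (off), a green dot on its +x side (on).
- lever_bar (a point): Centre of the red cross bar (80 mm long along the box's y, 22 mm thick) at the end of the isolator lever, 100 mm from the pivot; the steel rod to it is 14 mm thick. Turns with the lever.
- iso_lever (a joint): Isolator lever angle: 0 = off, leaning 0.6 rad from upright to the box's -x (red-dot) side; grows as it swings over to +x, stop at 1.20 rad = on, leaning 0.6 rad to the green-dot side. Needs about 3 N at the bar, stays where left. May start a little above 0.
- housing: Bystander: loose black prism housing 75 x 100 x 63 mm, origin at the centre of its underside.
- ring: Bystander: loose brass eyepiece ring, 68 mm across, 16 mm high, origin at the centre of its underside.
- eyecup: Bystander: loose green eyecup, 68 mm across the top, 32 mm high, origin at the centre of its underside.
Things that resemble listed ones, but are neither listed nor needed, are in the scene too. What is shaped like the key but blue or purple is not meant.

How it is judged:
On the way, in this order (a step that is already met when the one before it is completed fails the run):
1. the key is fully home in the lock cylinder (horizontal distance between key and keyhole below 0.006 m and z of key in the frame of keyhole below -0.031 m and angle between key's own z axis and vertical below 0.12 rad), for 0.2 s.
2. the key, still home, has turned the cylinder to on (value of joint lock_cyl above 1.25 rad and horizontal distance between key and keyhole below 0.006 m and z of key in the frame of keyhole below -0.031 m), for 0.1 s.
3. the isolator lever is thrown over to on (value of joint iso_lever above 1.08 rad), for 0.1 s.
At the end, for the whole second after the job is handed in: Key at rest, upright within 0.12 rad, its lower end 31 mm or more below the cylinder top and within 6 mm of its axis; cylinder turned to 1.25 rad or more; isolator lever at 1.08 rad or more; bystanders within 30 mm of where they began (all of step 2 and value of joint iso_lever above 1.08 rad and angle between key's own z axis and vertical below 0.12 rad and linear speed of key below 0.02 m/s); the robot touches nothing.
It fails at once if the isolator lever was thrown before the key was turned on (value of joint iso_lever above 0.7 rad and value of joint lock_cyl below 1.1 rad).
It fails at once if a bystander was moved by more than 30 mm (distance of any of housing, ring, eyecup from where it was at the start of the episode above 0.03 m).
It also fails if it takes over 54 s, if anything falls off the work surface, if the arm or the gripper's body presses on something with over 40 N, if the wrist force passes 120 N, or if a joint passes its speed limit or range.

## Working session

There is one attempt and no reset: what is moved stays moved. The work goes in short steps, Python scripts to look and compute and a tool call to move; the robot and the scene stay as the last step left them, time stands still between calls to the robot, and variables do not carry over. Pictures are saved under pics/ and viewed, at most 10 in all, crops included, and the job is handed in when it is done.

Besides the shell and the picture viewer there is one more tool, called as a command line: name --pt "numbers of a row" for each row, then --argument value for the rest. step_arm: Moves the arm, as the interface text tells. Its arguments: {"type":"object","properties":{"commands":{"type":"array"},"grip_force":{"type":"number"}},"required":["commands"]}

```bash
mkdir -p pics; ls; python3 - <<'E'
from cell import *
import cv2,numpy as np
for n in ("scene","top"):
    im=read_camera(n); cv2.imwrite(f"pics/{n}0.png",im[:,:,::-1])
    m=camera_model(n); print(n,{k:(np.round(v,4).tolist() if k=="world_to_cam" else v) for k,v in m.items()})
a=[cv2.imread(f"pics/{n}0.png") for n in("scene","top")]
s=observe(); print(s)
E
```

```text
pics
scene {'vfov': 56.61119732953389, 'cx': 251.80063544334007, 'cy': 192.60970487420784, 'world_to_cam': [[0.4556, 0.8902, 0.0014, -0.2462], [-0.6918, 0.3531, 0.6299, 0.3472], [0.5602, -0.2879, 0.7767, -1.2695], [0.0, 0.0, 0.0, 1.0]]}
top {'vfov': 43.408219629634736, 'cx': 254.24337822976713, 'cy': 190.8805635372176, 'world_to_cam': [[0.0046, -0.9999, -0.0134, -0.0481], [0.9874, 0.0025, 0.1583, -0.6272], [-0.1582, -0.014, 0.9873, -1.0919], [0.0, 0.0, 0.0, 1.0]]}
{'time': 0.1, 'qpos': array([-1.44202302e+00,  3.42654681e-01,  1.52489236e+00,  9.22958065e-06,
        1.27541338e+00, -1.46040363e-01]), 'qvel': array([ 0.00192758, -0.00152052, -0.00037605, -0.00103296,  0.00124482,
        0.00012159]), 'joint_efforts': array([ 1.96797722e-03, -4.32003093e+01, -2.44693834e+01,  7.19947438e-02,
        5.26457315e-02, -5.33384639e-05]), 'tool_pos': array([ 0.14242085, -0.50490355,  0.19612381]), 'tool_rot': array([-3.14024073e+00, -2.07772195e-04,  2.74810836e-01]), 'contact_force': array([-0.21304487, -0.91198378, -0.22585612]), 'torque': array([-0.0169592 ,  0.01590583, -0.02936428]), 'grip_force': 0.0, 'opening': 0.09201662912509317}
```

View pics/scene0.png

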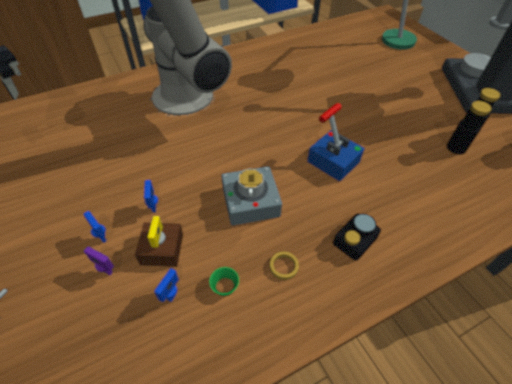

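View pics/top0.png

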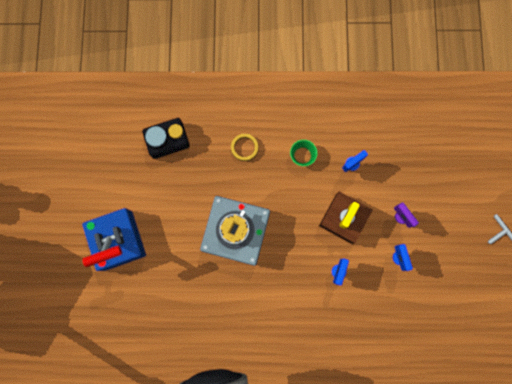

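The pictures show one yellow-handled key in the wooden stand (top 349,213; scene 156,232). The lookalikes are blue (top 355,161; 341,271; 402,257) and purple (405,215). Yellow and standing in the wooden stand fits the description. The lock is at top (235,229) and the isolator at (113,240). Next I'll enlarge these to confirm.

```bash
cat > h.py <<'E'
import numpy as np,cv2
from cell import *
def K(m):
    f=192/np.tan(np.radians(m["vfov"]/2)); return f,m["cx"],m["cy"]
def proj(m,P):
    P=np.atleast_2d(P); W=m["world_to_cam"]; c=P@W[:3,:3].T+W[:3,3]; f,cx,cy=K(m)
    return np.c_[cx+f*c[:,0]/-c[:,2], cy-f*c[:,1]/-c[:,2]]
def unproj(m,uv,z):
    uv=np.atleast_2d(uv); W=m["world_to_cam"]; f,cx,cy=K(m); R=W[:3,:3]; o=-R.T@W[:3,3]
    d=np.c_[(uv[:,0]-cx)/f,-(uv[:,1]-cy)/f,-np.ones(len(uv))]@R
    return o+d*((z-o[2])/d[:,2])[:,None]
E
python3 - <<'E'
from h import *
def crop(n,x,y,w=100,h=75,s=4):
    return cv2.resize(cv2.imread(f"pics/{n}0.png")[y:y+h,x:x+w],None,fx=s,fy=s,interpolation=cv2.INTER_CUBIC)
a=np.vstack([np.hstack([crop("top",295,180),crop("top",185,190)]),np.hstack([crop("top",65,200),crop("scene",110,200)])])
cv2.imwrite("pics/c1.png",a)
m=camera_model("top")
im=cv2.cvtColor(cv2.imread("pics/top0.png"),cv2.COLOR_BGR2HSV)
k=cv2.inRange(im[190:235,330:370],(22,150,120),(35,255,255)); p=cv2.findNonZero(k)[:,0]+[330,190]
print("key",p.mean(0),cv2.minAreaRect(p.astype(np.float32)))
E
```

```text
key [349.59016393 214.54098361] ((349.2854919433594, 214.65225219726562), (9.470588684082031, 28.764705657958984), 28.07248878479004)
```

View pics/c1.png

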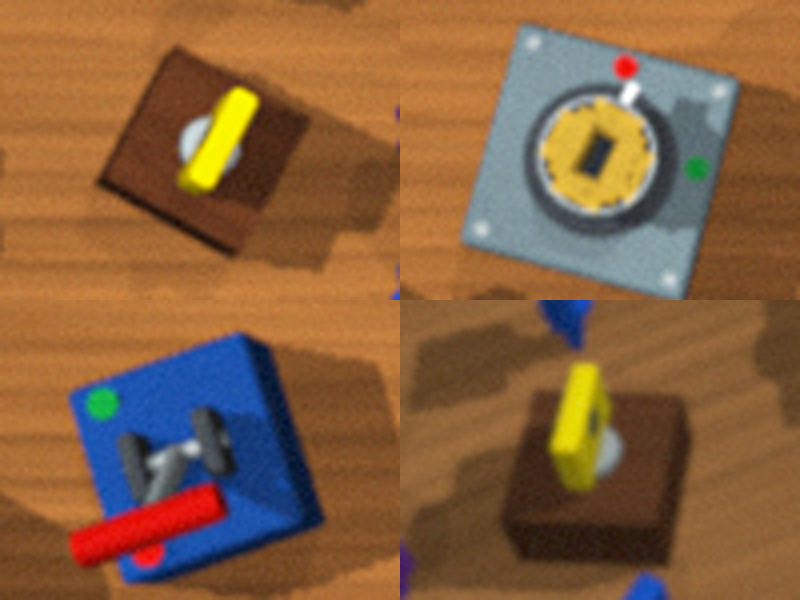

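The crop confirms it: a yellow plate with a round collar stands in the wooden stand. The lock's slot is at top (234,229) with its white pointer at (242,213). The isolator lever leans to the red-dot side, with its bar centre at top (102,257).

```bash
python3 - <<'E'
from h import *
m=camera_model("top"); f=lambda x,y,ox,oy:(ox+x/4,oy+y/4)
np.set_printoptions(precision=4,suppress=True)
st=unproj(m,[f(*p,295,180) for p in[(100,180),(174,47),(309,122),(238,242)]],.05); print("stand",st.mean(0),np.linalg.norm(np.diff(st,axis=0),axis=1),np.degrees(np.arctan2(*(st[1:]-st[:-1])[:,1::-1].T)))
k=unproj(m,[f(*p,295,180) for p in[(246,90),(197,190)]],.103); print("key ends",k,k.mean(0),np.degrees(np.arctan2(*(k[0]-k[1])[1::-1])))
s=unproj(m,[f(*p,185,190) for p in[(197,157),(199,154),(228,92)]],.1); print("slot,disc,pointer",s,np.degrees(np.arctan2(*(s[2]-s[1])[1::-1])))
b=unproj(m,[f(*p,185,190) for p in[(122,25),(340,80),(283,299),(62,242),(225,67),(297,168)]],.06); print("box",b[:4].mean(0),b); 
for p in b[4:]: print(np.degrees(np.arctan2(*(p-b[:4].mean(0))[1::-1])))
i=unproj(m,[f(*p,65,200) for p in[(72,95),(240,33),(322,222-2),(128,282)]],.06); print("iso",i.mean(0),i)
zb=.07+.1*np.cos(.6)
l=unproj(m,[f(*p,65,200) for p in[(78,248),(218,200),(150,225)]],zb+.008); print("bar",l)
w=camera_model("wrist"); W=w["world_to_cam"]; o=observe(); print("wristcam",-W[:3,:3].T@W[:3,3]-o["tool_pos"],W,w["vfov"])
E
```

```text
stand [ 0.5664 -0.2615  0.05  ] [0.0906 0.0896 0.0825] [ -29.7004 -119.6243  148.2461]
key ends [[ 0.593  -0.2757  0.103 ]
 [ 0.5369 -0.247   0.103 ]] [ 0.565  -0.2613  0.103 ] -27.131309038353617
slot,disc,pointer [[ 0.5324 -0.0023  0.1   ]
 [ 0.5341 -0.0034  0.1   ]
 [ 0.5689 -0.0193  0.1   ]] -24.518604377649456
box [ 0.5336 -0.0028  0.06  ] [[ 0.6127  0.0448  0.06  ]
 [ 0.5807 -0.0829  0.06  ]
 [ 0.4545 -0.0502  0.06  ]
 [ 0.4864  0.0771  0.06  ]
 [ 0.5881 -0.0158  0.06  ]
 [ 0.5294 -0.058   0.06  ]]
-13.430996496889563
-94.30852356632109
iso [0.5116 0.2817 0.06  ] [[0.5471 0.3528 0.06  ]
 [0.5838 0.2563 0.06  ]
 [0.4755 0.2038 0.06  ]
 [0.4398 0.3139 0.06  ]]
bar [[0.4579 0.3074 0.1605]
 [0.4831 0.235  0.1605]
 [0.47   0.2702 0.1605]]
wristcam [0.0776 0.0223 0.1882] [[ 0.2717 -0.9624 -0.0006 -0.524 ]
 [ 0.9193  0.2597 -0.2957  0.0367]
 [ 0.2847  0.0798  0.9553 -0.3913]
 [ 0.      0.      0.      1.    ]] 62.264517171758115
```

step_arm --pt "0.6 2.2 1.2 0 0 0 0.12" --pt "0.6 4.4 2.4 0 0 0 0.24" --pt "0.6 6.6 3.6 0 0 0 0.36" --pt "0.6 8.8 4.9 0 0 0 0.48" --pt "0.6 11 6.1 0 0 0 0.6"

```text
time: 0.52
tool_pos: [0.2533, -0.4433, 0.1964]
tool_rot: [-3.141, -0.0, 0.88]
contact_force: [-0.1, -0.2, 0.0]
opening: 0.0635
grip_force: 0.0
```

step_arm --pt "0.6 2.2 1.2 0 0 0 0.12" --pt "0.6 4.4 2.4 0 0 0 0.24" --pt "0.6 6.6 3.6 0 0 0 0.36" --pt "0.6 8.8 4.9 0 0 0 0.48" --pt "0.6 11 6.1 0 0 0 0.6"

```text
time: 0.93
tool_pos: [0.3633, -0.3823, 0.1964]
tool_rot: [-3.141, -0.001, 1.481]
contact_force: [0.7, -0.2, -0.8]
opening: 0.0551
grip_force: 0.0
```

step_arm --pt "0.6 2.2 1.2 0 0 0 0.12" --pt "0.6 4.4 2.4 0 0 0 0.24" --pt "0.6 6.6 3.6 0 0 0 0.36" --pt "0.6 8.8 4.9 0 0 0 0.48" --pt "0.6 11 6.1 0 0 0 0.6"

```text
time: 1.35
tool_pos: [0.4733, -0.3212, 0.1963]
tool_rot: [-3.141, -0.001, 2.081]
contact_force: [-0.4, -0.6, 0.0]
opening: 0.055
grip_force: 0.0
```

step_arm --pt "0.6 2.2 1.2 0 0 0 0.12" --pt "0.6 4.4 2.4 -0.5 0 0 0.24" --pt "0.6 6.6 3.6 -1 0 0 0.36" --pt "0.6 9.3 6.1 -1.6 0 0 0.48" --pt "0.6 9.3 6.1 -1.6 0 0 0.58"

```text
time: 1.77
tool_pos: [0.5685, -0.2566, 0.1785]
tool_rot: [3.139, -0.002, 2.665]
contact_force: [-1.3, 0.0, -0.0]
opening: 0.055
grip_force: 0.0
```

```bash
python3 - <<'E'
from h import *
np.set_printoptions(precision=4,suppress=True)
o=observe(); m=camera_model("wrist"); im=read_camera("wrist"); print(o["time"],o["tool_pos"],o["tool_rot"],o["contact_force"])
b=np.ascontiguousarray(im[:,:,::-1]); np.save("w1.npy",m["world_to_cam"]); cv2.imwrite("pics/w1.png",b)
E
```

```text
1.7667 [ 0.5685 -0.2566  0.1785] [ 3.1387 -0.0023  2.6648] [-1.2632  0.0087 -0.0499]
```

View pics/w1.png

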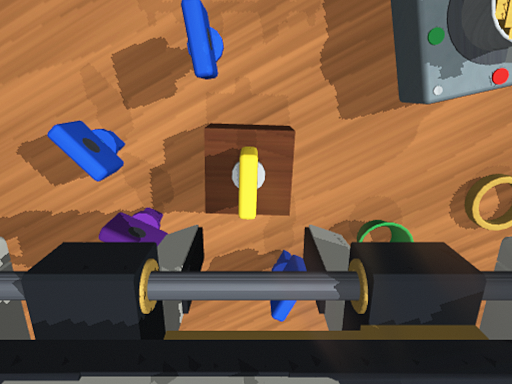

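The wrist view shows the yellow key at about (248,183), standing in the stand at (250,170), nearly aligned between the fingers. I'll fit its pose using its outline.

```bash
cat >> h.py <<'E'
from scipy.optimize import least_squares
def mom(mask):
    M=cv2.moments(mask,True); return np.array([M["m10"]/M["m00"],M["m01"]/M["m00"],np.degrees(.5*np.arctan2(2*M["mu11"],M["mu20"]-M["mu02"])),M["m00"]])
def fitbox(m,mask,lx,ly,z0,z1,p0):
    """fit x,y,yaw of an upright box to a silhouette mask by moments"""
    t=mom(mask)
    c=np.array([[a*lx/2,b*ly/2,z] for a in(-1,1) for b in(-1,1) for z in(z0,z1)])
    def pm(p):
        R=np.array([[np.cos(p[2]),-np.sin(p[2])],[np.sin(p[2]),np.cos(p[2])]])
        q=c.copy(); q[:,:2]=c[:,:2]@R.T+p[:2]
        h=cv2.convexHull((proj(m,q)*8+4).astype(np.float32))
        k=np.zeros((384*8,512*8),np.uint8); cv2.fillConvexPoly(k,h.astype(np.int32),1); r=mom(k)
        return np.array([(r[0]-3.5)/8,(r[1]-3.5)/8,r[2],r[3]/64])
    def res(p):
        d=pm(p)-t; d[2]=(d[2]+90)%180-90; return d[:3]
    s=least_squares(res,p0,diff_step=[2e-3]*3,x_scale=[.01,.01,.05])
    return s.x,s.cost,pm(s.x)[3],t[3]
E
python3 - <<'E'
from h import *
m=camera_model("wrist"); m["world_to_cam"]=np.load("w1.npy")
im=cv2.cvtColor(cv2.imread("pics/w1.png"),cv2.COLOR_BGR2HSV)
k=cv2.inRange(im,(20,140,70),(36,255,255)); k2=np.zeros_like(k); k2[135:235,225:275]=k[135:235,225:275]
print(mom(k2))
print(fitbox(m,k2,.06,.016,.058,.103,[.565,-.261,-.489]))
st=unproj(m,[(205,131),(294,131),(290,215),(206,213)],.05); print(st.mean(0),st)
mt=camera_model("top"); im=cv2.cvtColor(cv2.imread("pics/top0.png"),cv2.COLOR_BGR2HSV)
k=cv2.inRange(im,(22,130,70),(35,255,255)); k2=np.zeros_like(k); k2[190:235,330:370]=k[190:235,330:370]
print(fitbox(mt,k2,.06,.016,.058,.103,[.565,-.261,-.489]))
E
```

```text
[ 247.5118411   182.80519481  -88.29915838 1309.        ]
(array([ 0.5679482 , -0.26100793, -0.50868197]), np.float64(0.00015308463423489296), np.float64(1383.859375), np.float64(1309.0))
[ 0.56911517 -0.26086767  0.05      ] [[ 0.51024807 -0.27892829  0.05      ]
 [ 0.55061275 -0.20078059  0.05      ]
 [ 0.62945996 -0.24250921  0.05      ]
 [ 0.58613991 -0.32125258  0.05      ]]Traceback (most recent call last):
  File "<stdin>", line 10, in <module>
  File "h.py", line 27, in fitbox
    s=least_squares(res,p0,diff_step=[2e-3]*3,x_scale=[.01,.01,.05])
    return func(*args, **kwargs)
    result = trf(vector_fun.fun, vector_fun.jac, x0, f0, J0, lb, ub, ftol, xtol,
                 gtol, max_nfev, x_scale, loss_function, tr_solver,
                 tr_options.copy(), verbose, callback=callback_wrapped)
    return trf_no_bounds(
        fun, jac, x0, f0, J0, ftol, xtol, gtol, max_nfev, x_scale,
        loss_function, tr_solver, tr_options, verbose, callback=callback)
    f_new = fun(x_new)
    self._update_fun()
    ~~~~~~~~~~~~~~~~^^
    self.f = self.fun_wrapped(xp_copy(self.x))
             ~~~~~~~~~~~~~~~~^^^^^^^^^^^^^^^^^
    return np.atleast_1d(self.fun(x))
                         ~~~~~~~~^^^
    return self.f(x, *self.args, **self.kwargs)
           ~~~~~~^^^^^^^^^^^^^^^^^^^^^^^^^^^^^^
  File "h.py", line 26, in res
    d=pm(p)-t; d[2]=(d[2]+90)%180-90; return d[:3]
      ~~^^^
  File "h.py", line 23, in pm
    k=np.zeros((384*8,512*8),np.uint8); cv2.fillConvexPoly(k,h.astype(np.int32),1); r=mom(k)
                                                                                      ~~~^^^
  File "h.py", line 14, in mom
    M=cv2.moments(mask,True); return np.array([M["m10"]/M["m00"],M["m01"]/M["m00"],np.degrees(.5*np.arctan2(2*M["mu11"],M["mu20"]-M["mu02"])),M["m00"]])
                                               ~~~~~~~~^~~~~~~~~
ZeroDivisionError: float division by zero
```

step_arm --pt "0.6 -0.1 -0.4 -2 0 0 -0.03" --pt "0.6 -0.1 -0.4 -5 0 0 -0.03" --pt "0.6 -0.1 -0.4 -8.5 0 0 -0.03" --pt "0.6 -0.1 -0.4 -11.2 0 0 -0.03" --pt "0.6 -0.1 -0.4 -11.2 0 0 -0.03"

```text
time: 2.23
tool_pos: [0.5604, -0.2637, 0.0627]
tool_rot: [3.141, -0.012, 2.622]
contact_force: [-1.3, 1.0, -0.1]
opening: 0.055
grip_force: 0.0
```

step_arm --pt "0.3 0 0 0 0 0 0" --pt "0.1 0 0 0 0 0 0" --pt "0 0 0 0 0 0 0" --pt "0 0 0 0 0 0 0" --pt "0 0 0 0 0 0 0" --grip_force 45

```text
time: 2.65
tool_pos: [0.5652, -0.2658, 0.0704]
tool_rot: [-3.142, 0.003, 2.625]
contact_force: [-0.2, 0.4, 0.4]
opening: 0.0265
grip_force: 0.0
```

step_arm --pt "0.4 0 0 0 0 0 0" --pt "0.4 0.2 0.4 0 0 0 0" --pt "0.4 0.2 0.4 0 0 0 0" --pt "0.4 0.2 0.4 -0.2 0 0 0" --pt "0.4 0.2 0.4 -0.2 0 0 0"

```text
time: 3.07
tool_pos: [0.5663, -0.261, 0.0663]
tool_rot: [3.142, -0.001, 2.625]
contact_force: [-0.7, 0.1, -0.6]
opening: 0.0364
grip_force: 0.0
```

```bash
python3 - <<'E'
from h import *
np.set_printoptions(precision=4,suppress=True)
o=observe(); m=camera_model("wrist"); im=read_camera("wrist"); print(o["time"],o["tool_pos"],o["tool_rot"],o["qvel"],o["contact_force"])
b=np.ascontiguousarray(im[:,:,::-1]); np.save("w2.npy",m["world_to_cam"]); cv2.imwrite("pics/w2.png",b)
k=cv2.inRange(cv2.cvtColor(b,cv2.COLOR_BGR2HSV),(20,140,70),(36,255,255))
n,l,s,c=cv2.connectedComponentsWithStats(k); print(s[s[:,4]>100],c[s[:,4]>100])
E
```

```text
3.0667 [ 0.5663 -0.261   0.0663] [ 3.1415 -0.0006  2.6251] [-0.0018  0.0009 -0.0037 -0.0009  0.0059 -0.001 ] [-0.7261  0.1074 -0.5826]
[[     0      0    512    384 190267]
 [   238    176     31     96   2743]
 [   174    259     14     55    404]
 [   319    259     14     55    308]
 [   321    325    128     15   1362]
 [   127    331    194      9   1507]] [[254.8959 188.5141]
 [253.3307 224.6898]
 [179.6906 286.5668]
 [327.6526 284.6039]
 [387.0345 332.337 ]
 [221.1042 334.793 ]]
```

View pics/w2.png

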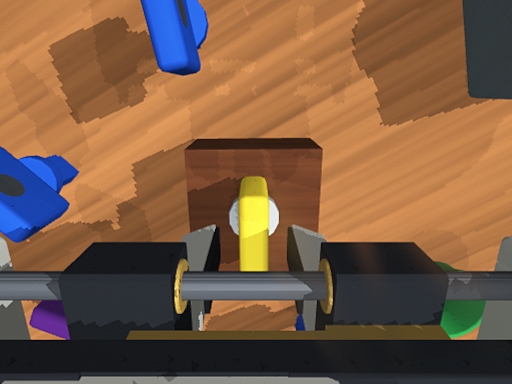

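The key (column 253) is now centred between the fingers, whose inner edges are at about 217 and 290. I'll close, then lift.

step_arm --pt "0 0 0 0 0 0 0" --pt "0 0 0 0 0 0 0" --pt "0 0 0 0 0 0 0" --pt "0 0 0 0 0 0 0" --pt "0 0 0 0 0 0 0" --grip_force 45

```text
time: 3.53
tool_pos: [0.5665, -0.2613, 0.0668]
tool_rot: [3.141, 0.0, 2.625]
contact_force: [0.2, 0.7, -0.6]
opening: 0.0153
grip_force: 45.0
```

step_arm --pt "0 0 0 0 0 0 0" --pt "0 0 0 0 0 0 0" --pt "0 0 0 0.5 0 0 0" --pt "0 0 0 1 0 0 0" --pt "0 0 0 1.5 0 0 0"

```text
time: 3.95
tool_pos: [0.5665, -0.2613, 0.0823]
tool_rot: [3.142, 0.0, 2.625]
contact_force: [-0.0, 0.5, -0.9]
opening: 0.0152
grip_force: 45.0
```

step_arm --pt "0 0 0 2 0 0 0" --pt "0 0 0 4.5 0 0 0" --pt "0 0 0 7.5 0 0 0" --pt "0 0.5 2.5 10 0 0 0" --pt "0 1 5.5 10.5 0 0 0"

```text
time: 4.37
tool_pos: [0.5784, -0.2086, 0.1924]
tool_rot: [3.142, 0.009, 2.621]
contact_force: [-0.1, 0.6, -1.1]
opening: 0.0153
grip_force: 45.0
```

step_arm --pt "0 0.7 4 0 0 0 0.02" --pt "0 1.3 8 0 0 0 0.04" --pt "0 2 12 0 0 0 0.06" --pt "0 2.4 15 0 0 0 0.08" --pt "0 2.7 16.5 0 0 0 0.08"

```text
time: 4.78
tool_pos: [0.6035, -0.0372, 0.1876]
tool_rot: [3.14, 0.0, 2.709]
contact_force: [-0.3, -0.2, -1.4]
opening: 0.0149
grip_force: 45.0
```

step_arm --pt "0 0 0 0 0 0 0" --pt "0 0 0 0 0 0 0" --pt "0 0 0 0 0 0 0" --pt "0 0 0 0 0 0 0"

```text
time: 5.12
tool_pos: [0.6034, -0.0426, 0.1869]
tool_rot: [-3.141, 0.0, 2.703]
contact_force: [-0.3, -0.2, -0.8]
opening: 0.015
grip_force: 45.0
```

```bash
python3 - <<'E'
from h import *
np.set_printoptions(precision=4,suppress=True)
o=observe(); m=camera_model("wrist"); im=read_camera("wrist"); print(o["time"],o["tool_pos"],o["tool_rot"],np.abs(o["qvel"]).max(),o["contact_force"],o["opening"])
b=np.ascontiguousarray(im[:,:,::-1]); np.save("w3.npy",m["world_to_cam"]); cv2.imwrite("pics/w3.png",b)
cv2.imwrite("pics/w3b.png",cv2.resize(b,(768,576),interpolation=cv2.INTER_CUBIC))
print(proj(m,[[.534,-.003,.1]]))
E
```

```text
5.1167 [ 0.6034 -0.0426  0.1869] [-3.1414  0.0002  2.7032] 0.004306143234322813 [-0.3237 -0.198  -0.7689] 0.01495236687401831
[[260.2058  90.3737]]
```

View pics/w3b.png

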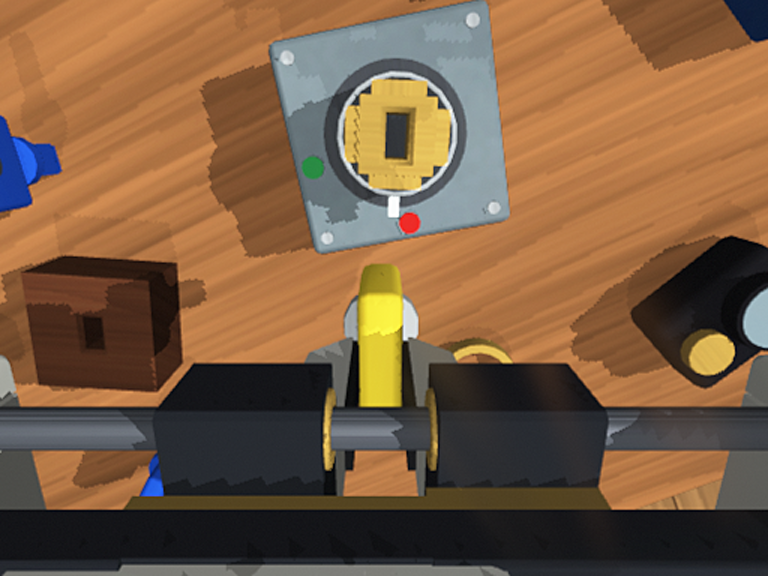

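The slot mouth is centred at enlarged (399,136), i.e. (266,90) in the original. The pointer is at (394,207) and the key is held upright at column 381. Next I'll compute the keyhole pose and check the wrist camera's bias using the held key.

```bash
python3 - <<'E'
from h import *
np.set_printoptions(precision=4,suppress=True)
m=camera_model("wrist"); o=observe(); p=o["tool_pos"]; y=o["tool_rot"][2]
e=lambda *P:[((x+.5)/1.5-.5,(v+.5)/1.5-.5) for x,v in P]
print("slot,disc",unproj(m,e((399.5,136),(398.5,134)),.1))
b=unproj(m,e((399.5,136),(394,207)),.1); print("pointer dir",np.arctan2(*(b[1]-b[0])[1::-1]))
bx=unproj(m,e((270,43),(487,1),(509,215),(318,253)),.06); print("box",bx.mean(0),bx,np.arctan2(*(bx[2]-bx[1])[1::-1]),np.arctan2(*(bx[3]-bx[0])[1::-1]),)
# held key: top end face of plate: edge nearest camera; plate top z = p+.037
k=unproj(m,e((382,264),(383,330)),p[2]+.037); print("key plate", k-p, "tool x",np.cos(y),np.sin(y))
img=cv2.imread("pics/w3.png"); hs=cv2.cvtColor(img,cv2.COLOR_BGR2HSV)
kk=cv2.inRange(hs,(20,140,70),(36,255,255))
for r in range(178,268,8):
    c=np.where(kk[r,220:300])[0]+220; print(r,c.min(),c.max(),end="; ")
# gold disc mask centroid
g=cv2.inRange(hs,(15,90,80),(36,255,255)); c=cv2.findNonZero(g[40:135,215:315])[:,0]+[215,40]; print(cv2.minEnclosingCircle(c.astype(np.float32)))
for r in range(68,116,4): print(r,"".join("#" if v<90 else ("+" if v<130 else ".") for v in hs[r,245:290,2]))
t=np.array([np.cos(y),np.sin(y),0]); print(proj(m,[p+t*s+[0,0,h] for s,h in((.03,.037),(.03,-.008),(0,.03))]))
E
```

```text
slot,disc [[0.5362 0.0014 0.1   ]
 [0.535  0.0013 0.1   ]]
pointer dir -0.5070616303577634
box [0.5353 0.001  0.06  ] [[ 0.4556 -0.0454  0.06  ]
 [ 0.4899  0.0802  0.06  ]
 [ 0.6133  0.0477  0.06  ]
 [ 0.5826 -0.0787  0.06  ]] -0.2576068928900303 -0.2563216567691065
key plate [[-0.0354  0.0181  0.037 ]
 [-0.0141  0.0086  0.037 ]] tool x -0.9053597911009515 0.4246453210123025
178 243 264; 186 241 266; 194 239 267; 202 239 267; 210 239 267; 218 239 267; 226 239 267; 234 239 267; 242 239 267; 250 239 267; 258 239 267; 266 220 289; ((265.0, 88.5), 39.386009216308594)
68 .............................................
72 .............................................
76 .............###############+................
80 .............###############+.+..............
84 ............+##############++................
88 ............###############+.................
92 ............###############+.................
96 ............##############+..................
100 ............##############+..................
104 ............##############+..................
108 .............................................
112 ............................................#
[[251.7067 194.6888]
 [252.0702 172.3337]
 [251.8293 242.4156]]
```

step_arm --pt "0 -2.3 1.5 0 0 0 -0.02" --pt "0 -4.6 3 0 0 0 -0.04" --pt "0 -6.8 4.3 0 0 0 -0.055" --pt "0 -6.8 4.3 -1 0 0 -0.055" --pt "0 -6.8 4.3 -2 0 0 -0.055"

```text
time: 5.58
tool_pos: [0.5355, 0.0012, 0.1673]
tool_rot: [3.141, 0.002, 2.65]
contact_force: [0.7, -0.7, -1.6]
opening: 0.0151
grip_force: 45.0
```

step_arm --pt "0 0 0 0 0 0 0" --pt "0 0 0 0 0 0 0" --pt "0 0 0 0 0 0 0" --pt "0 0 0 0 0 0 0"

```text
time: 5.92
tool_pos: [0.5362, 0.0011, 0.1668]
tool_rot: [3.141, 0.0, 2.649]
contact_force: [-0.9, 0.5, -1.4]
opening: 0.0153
grip_force: 45.0
```

```bash
python3 - <<'E'
from h import *
np.set_printoptions(precision=4,suppress=True)
o=observe(); m=camera_model("wrist"); im=read_camera("wrist"); print(o["time"],o["tool_pos"],o["tool_rot"],np.abs(o["qvel"]).max(),o["contact_force"],o["opening"])
b=np.ascontiguousarray(im[:,:,::-1]); cv2.imwrite("pics/w4.png",b)
s=read_camera("scene"); b2=np.ascontiguousarray(s[:,:,::-1]); cv2.imwrite("pics/s4.png",b2)
A=cv2.resize(b[100:300,150:350],None,fx=2.9,fy=2.9,interpolation=cv2.INTER_CUBIC)
B=cv2.resize(b2[135:235,215:287],None,fx=2.9,fy=5.8) if 0 else cv2.resize(b2[150:190+60,225:263+22],(212,353),interpolation=cv2.INTER_CUBIC)
B=cv2.copyMakeBorder(B,0,580-353,0,0,cv2.BORDER_CONSTANT); cv2.imwrite("pics/c4.png",np.hstack([A,B]))
E
```

```text
5.9167 [0.5362 0.0011 0.1668] [3.1414 0.0004 2.649 ] 0.00570813591707136 [-0.8819  0.5031 -1.3509] 0.015311595581111002
```

View pics/c4.png

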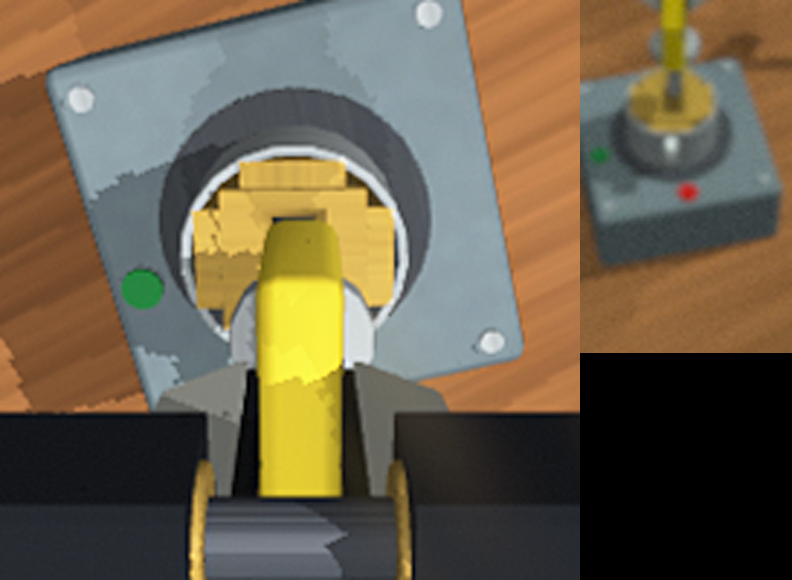

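The crop shows the lock ring centred at 294 and the slot's end at 298, with the key at about 300 and the slot parallel to it. So the key sits 1–2 mm too far along +y, and I'll shift it before starting down.

step_arm --pt "0 -0.1 -0.1 0 0 0 0" --pt "0 -0.1 -0.1 -0.7 0 0 0" --pt "0 -0.1 -0.1 -1.3 0 0 0" --pt "0 -0.1 -0.1 -1.9 0 0 0" --pt "0 -0.1 -0.1 -2.3 0 0 0"

```text
time: 6.43
tool_pos: [0.5339, 0.0008, 0.1425]
tool_rot: [-3.141, -0.001, 2.65]
contact_force: [-0.0, -0.1, -1.6]
opening: 0.0149
grip_force: 45.0
```

step_arm --pt "0 0 0 -0.6 0 0 0" --pt "0 0 0 -1.2 0 0 0" --pt "0 0 0 -1.8 0 0 0" --pt "0 0 0 -2.3 0 0 0" --pt "0 0 0 -2.3 0 0 0"

```text
time: 6.85
tool_pos: [0.5337, 0.0008, 0.1194]
tool_rot: [-3.141, -0.002, 2.65]
contact_force: [-0.6, -0.1, -0.9]
opening: 0.0153
grip_force: 45.0
```

step_arm --pt "0 0 0 -0.1 0 0 0" --pt "0 0 0 -0.2 0 0 0" --pt "0 0 0 -0.3 0 0 0" --pt "0 0 0 -0.35 0 0 0" --pt "0 0 0 -0.35 0 0 0"

```text
time: 7.27
tool_pos: [0.5345, 0.0007, 0.1173]
tool_rot: [3.141, 0.0, 2.65]
contact_force: [-0.1, 0.2, -0.5]
opening: 0.0152
grip_force: 45.0
```

step_arm --pt "0 0 0 -0.1 0 0 0" --pt "0 0 0 -0.2 0 0 0" --pt "0 0 0 -0.2 0 0 0" --pt "0 0 0 -0.2 0 0 0"

```text
time: 7.6
tool_pos: [0.535, 0.0008, 0.1166]
tool_rot: [3.141, 0.002, 2.65]
contact_force: [-2.8, 0.7, 7.4]
opening: 0.0147
grip_force: 45.0
```

The key came to rest exactly at the predicted depth with 7 N upward force, so it is home. Now I'll turn it clockwise.

step_arm --pt "0 0 0 0.1 0 0 -0.06" --pt "0 0 0 0.1 0 0 -0.14" --pt "0 0 0 0.1 0 0 -0.23" --pt "0 0 0 0.1 0 0 -0.32" --pt "0 0 0 0.1 0 0 -0.4"

```text
time: 8.02
tool_pos: [0.5344, 0.0004, 0.1167]
tool_rot: [-3.141, 0.001, 2.246]
contact_force: [-1.8, -1.0, 3.1]
opening: 0.0151
grip_force: 45.0
```

step_arm --pt "0 0 0 0 0 0 -0.1" --pt "0 0 0 0 0 0 -0.2" --pt "0 0 0 0 0 0 -0.3" --pt "0 0 0 0 0 0 -0.4" --pt "0 0 0 0 0 0 -0.45"

```text
time: 8.43
tool_pos: [0.5347, 0.0007, 0.1166]
tool_rot: [3.141, 0.0, 1.795]
contact_force: [-0.1, -0.1, 1.5]
opening: 0.0151
grip_force: 45.0
```

```bash
python3 - <<'E'
from cell import *
o=observe(); print(o["tool_pos"],o["tool_rot"],o["contact_force"],o["torque"],o["qpos"])
E
```

```text
[0.53466081 0.00065412 0.11664174] [3.14089736e+00 3.48522725e-04 1.79504032e+00] [-0.11780579 -0.07307403  1.48386416] [-0.00023072 -0.04374817  0.13188524] [-1.42111405e-01  4.36387769e-01  1.61568395e+00 -8.61467518e-05
  1.08874694e+00 -3.66315613e-01]
```

step_arm --pt "0 0 0 0 0 0 -0.08" --pt "0 0 0 0 0 0 -0.16" --pt "0 0 0 0 0 0 -0.24" --pt "0 0 0 0 0 0 -0.29" --pt "0 0 0 0 0 0 -0.31"

```text
time: 8.85
tool_pos: [0.5349, 0.0007, 0.1167]
tool_rot: [3.14, 0.0, 1.488]
contact_force: [1.3, 0.0, 1.0]
opening: 0.015
grip_force: 45.0
```

```bash
python3 - <<'E'
from cell import *
o=observe(); print(o["tool_pos"],o["tool_rot"],o["contact_force"],o["torque"])
E
```

```text
[0.53492801 0.0006983  0.11665204] [3.14026354e+00 5.49917138e-06 1.48786372e+00] [1.33552505 0.03535339 0.96865121] [ 0.08387751 -0.10870968  0.15103376]
```

step_arm --pt "0 0 0 0 0 0 -0.04" --pt "0 0 0 0 0 0 -0.08" --pt "0 0 0 0 0 0 -0.12" --pt "0 0 0 0 0 0 -0.15" --pt "0 0 0 0 0 0 -0.15"

```text
time: 9.27
tool_pos: [0.5351, 0.0007, 0.1167]
tool_rot: [3.14, -0.0, 1.34]
contact_force: [1.2, 1.2, 1.7]
opening: 0.0155
grip_force: 45.0
```

```bash
python3 - <<'E'
from cell import *
o=observe(); print(o["tool_pos"],o["tool_rot"],o["contact_force"],o["torque"])
E
```

```text
[0.53505395 0.00074209 0.11666629] [ 3.14002869e+00 -3.23606133e-04  1.33969965e+00] [1.1832153  1.16778454 1.74299609] [ 0.16623039 -0.28361498  0.12479013]
```

step_arm --pt "0 0 0 0 0 0 -0.03" --pt "0 0 0 0 0 0 -0.06" --pt "0 0 0 0 0 0 -0.1" --pt "0 0 0 0 0 0 -0.1"

```text
time: 9.6
tool_pos: [0.5351, 0.0006, 0.1167]
tool_rot: [3.14, -0.0, 1.241]
contact_force: [2.5, 0.2, 1.7]
opening: 0.0153
grip_force: 46.1
```

```bash
python3 - <<'E'
from h import *
o=observe(); print(o["tool_pos"],o["tool_rot"],o["contact_force"],o["torque"])
b=read_camera("wrist")[:,:,::-1]; t=read_camera("top")[:,:,::-1]
A=cv2.resize(b[100:300,150:350],None,fx=2,fy=2,interpolation=cv2.INTER_CUBIC)
B=cv2.resize(t[180:280,185:285],(400,400),interpolation=cv2.INTER_CUBIC)
cv2.imwrite("pics/c5.png",np.hstack([A,B]))
E
```

```text
[0.53514402 0.00060673 0.1166594 ] [ 3.13981907e+00 -4.52471876e-05  1.24113973e+00] [2.51249881 0.16938097 1.65610912] [ 0.06917005 -0.35090337  0.70209573]
```

View pics/c5.png

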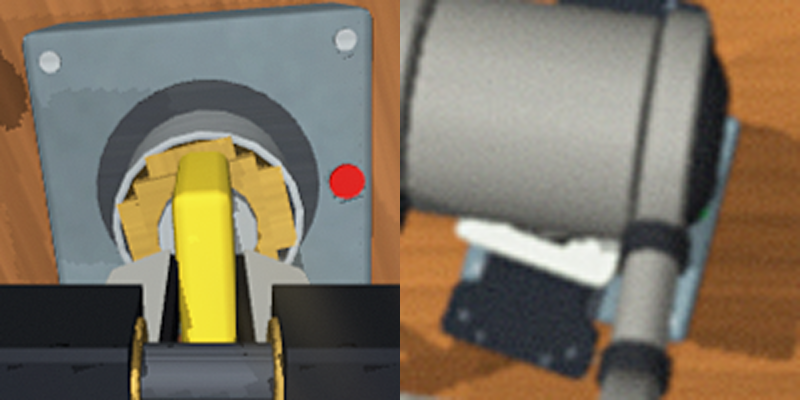

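The torque jumped from 0.12 to 0.70 N m, so the cylinder is at its stop; the wrist view shows the collar down on the brass with the key upright. I'll ease off, release and lift straight up.

step_arm --pt "0 0 0 0 0 0 0.05" --pt "0.2 0 0 0 0 0 0.05" --pt "0.5 0 0 0 0 0 0.05" --pt "0.5 0 0 0 0 0 0.05" --pt "0.5 0 0 0 0 0 0.05"

```text
time: 10.12
tool_pos: [0.534, 0.0006, 0.1159]
tool_rot: [-3.14, 0.0, 1.289]
contact_force: [-0.4, -0.6, -0.1]
opening: 0.0341
grip_force: 0.0
```

step_arm --pt "0.5 0 0 1 0 0 0" --pt "0.5 0 0 3 0 0 0" --pt "0.5 0 0 6 0 0 0" --pt "0.5 0 0 10 0 0 0" --pt "0.5 0 0 12 0 0 0"

```text
time: 10.53
tool_pos: [0.5356, 0.0005, 0.2412]
tool_rot: [3.136, -0.001, 1.289]
contact_force: [0.9, -0.9, 0.5]
opening: 0.0459
grip_force: 0.0
```

step_arm --pt "0.2 -1.7 3.4 0 0 0 0.09" --pt "0 -3.4 6.8 0 0 0 0.18" --pt "0 -5.1 10.2 0 0 0 0.27" --pt "0 -6.8 13.6 0 0 0 0.36" --pt "0 -8.5 17 0 0 0 0.45"

```text
time: 10.95
tool_pos: [0.4484, 0.1719, 0.237]
tool_rot: [3.141, -0.0, 1.743]
contact_force: [1.3, -0.1, -0.2]
opening: 0.0167
grip_force: 0.0
```

step_arm --pt "0 -1.7 3.4 0 0 0 0.09" --pt "0 -3.7 7.5 0 0 0 0.18" --pt "0 -3.7 7.5 0 0 0 0.18" --pt "0 -3.7 7.5 0 0 0 0.18" --pt "0 -3.7 7.5 0 0 0 0.18"

```text
time: 11.37
tool_pos: [0.4126, 0.2455, 0.2367]
tool_rot: [3.141, 0.001, 1.92]
contact_force: [-0.1, -0.4, -0.1]
opening: 0.0002
grip_force: 0.0
```

```bash
python3 - <<'E'
from h import *
np.set_printoptions(precision=4,suppress=True)
o=observe(); print(o["time"],o["tool_pos"],o["tool_rot"])
t=np.ascontiguousarray(read_camera("top")[:,:,::-1]); b=np.ascontiguousarray(read_camera("scene")[:,:,::-1])
A=cv2.resize(t[170:290,60:280],None,fx=3.2,fy=3.2,interpolation=cv2.INTER_CUBIC)
B=cv2.resize(b[90:240,200:380],None,fx=1.4,fy=1.4,interpolation=cv2.INTER_CUBIC); B=cv2.copyMakeBorder(B,0,0,0,A.shape[1]-B.shape[1],cv2.BORDER_CONSTANT)
cv2.imwrite("pics/c6.png",np.vstack([A,B]))
E
```

```text
11.3667 [0.4126 0.2455 0.2367] [3.141  0.0006 1.9199]
```

View pics/c6.png

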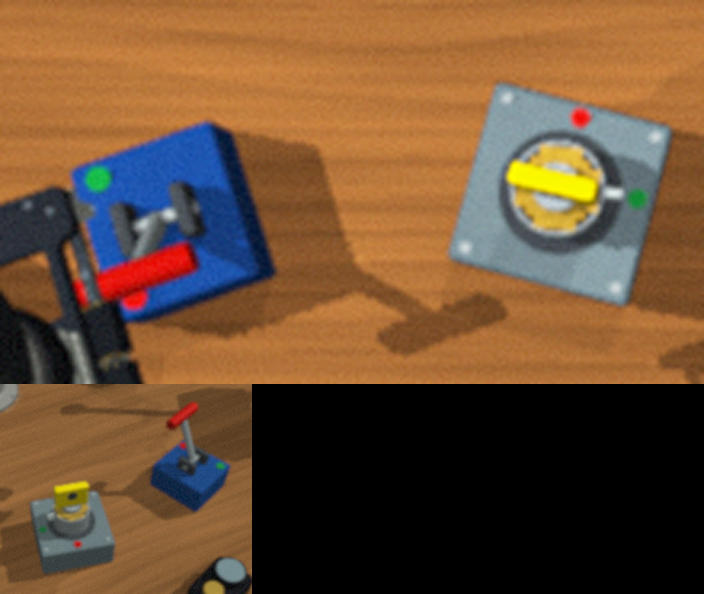

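The pointer is at the green dot and the key sits upright in the lock. The lever is still at its red side. I'll lower the closed fingers behind the bar and push.

step_arm --pt "0 0 0 -3 0 0 0" --pt "0 0 0 -6 0 0 0" --pt "0 0 0 -9.5 0 0 0" --pt "0 0 0 -9.5 0 0 0" --pt "0 0.9 0.3 -9.5 0 0 0"

```text
time: 11.88
tool_pos: [0.4203, 0.247, 0.1406]
tool_rot: [-3.137, 0.0, 1.918]
contact_force: [1.0, 1.2, 0.5]
opening: 0.0001
grip_force: 0.0
```

step_arm --pt "0 0.9 0.3 0 0 0 0" --pt "0 1.9 0.7 0 0 0 0" --pt "0 2.8 1 0 0 0 0" --pt "0 3.8 1.4 0 0 0 0" --pt "0 4.7 1.7 0 0 0 0"

```text
time: 12.3
tool_pos: [0.4718, 0.2664, 0.144]
tool_rot: [3.136, -0.0, 1.919]
contact_force: [-0.2, -0.3, 0.4]
opening: 0.0004
grip_force: 0.0
```

step_arm --pt "0 0.9 0.3 0 0 0 0" --pt "0 1.9 0.7 0 0 0 0" --pt "0 2.8 1 0 0 0 0" --pt "0 3.8 1.4 0 0 0 0" --pt "0 4.2 1.5 0 0 0 0"

```text
time: 12.72
tool_pos: [0.514, 0.2815, 0.1438]
tool_rot: [3.136, -0.0, 1.919]
contact_force: [0.4, -0.9, -0.7]
opening: 0.0004
grip_force: 0.0
```

step_arm --pt "0 0.4 0.1 0 0 0 0" --pt "0 0.8 0.3 0 0 0 0" --pt "0 1.1 0.4 0 0 0 0" --pt "0 1.5 0.5 0 0 0 0" --pt "0 1.5 0.5 0 0 0 0"

```text
time: 13.13
tool_pos: [0.5261, 0.2858, 0.1414]
tool_rot: [3.141, 0.0, 1.92]
contact_force: [0.5, -0.1, -0.2]
opening: 0.0005
grip_force: 0.0
```

```bash
python3 - <<'E'
from h import *
np.set_printoptions(precision=4,suppress=True)
o=observe(); print(o["time"],o["tool_pos"],o["contact_force"],o["torque"])
t=np.ascontiguousarray(read_camera("top")[:,:,::-1]); b=np.ascontiguousarray(read_camera("scene")[:,:,::-1])
A=cv2.resize(t[170:290,50:270],(500,273),interpolation=cv2.INTER_CUBIC)
B=cv2.resize(b[80:220,210:390],(500,320),interpolation=cv2.INTER_CUBIC)
cv2.imwrite("pics/c7.png",np.vstack([A,B]))
E
```

```text
13.1333 [0.5261 0.2858 0.1414] [ 0.4958 -0.1021 -0.2087] [-0.018  -0.1489 -0.0071]
```

View pics/c7.png

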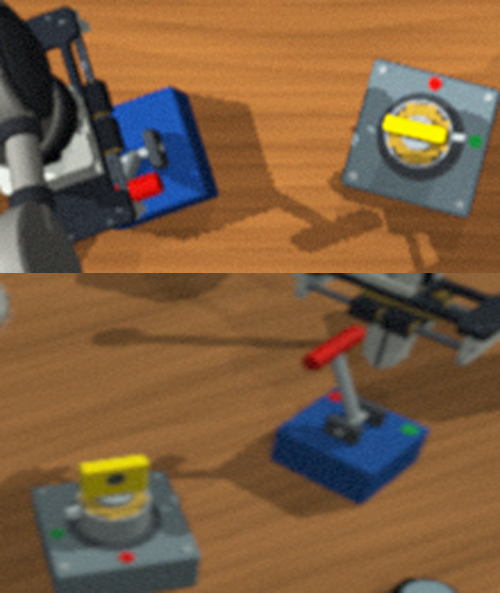

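The lever hasn't moved and the fingers appear beside the bar. I'll check the geometry by projecting the TCP and re-deriving the bar position from two cameras.

```bash
python3 - <<'E'
from h import *
np.set_printoptions(precision=4,suppress=True)
o=observe(); p=o["tool_pos"]
ims={}
for n in("scene","top"):
    m=camera_model(n); im=np.ascontiguousarray(read_camera(n)[:,:,::-1]); ims[n]=(m,im)
    print(n,"tcp",proj(m,[p]),"barpred",proj(m,[[.47,.27,.16]]))
# triangulate bar centre from the initial images
P=[];uv=[]
for n in("scene","top"):
    m=ims[n][0]; im=cv2.cvtColor(cv2.imread(f"pics/{n}0.png"),cv2.COLOR_BGR2HSV)
    k=cv2.inRange(im,(0,150,90),(6,255,255))|cv2.inRange(im,(174,150,90),(180,255,255))
    N,l,s,c=cv2.connectedComponentsWithStats(k); j=1+np.argmax(s[1:,4]); print(n,s[j],c[j])
    r=cv2.minAreaRect(cv2.findNonZero((l==j).astype(np.uint8)).astype(np.float32)); b=cv2.boxPoints(r); d=np.linalg.norm(b[0]-b[1])<np.linalg.norm(b[1]-b[2])
    e=[(b[0]+b[1])/2,(b[2]+b[3])/2] if d else [(b[1]+b[2])/2,(b[3]+b[0])/2]
    e=sorted(e,key=lambda v:v[0]); print(r,e)
    f,cx,cy=K(m); F=np.diag([1.,-1,-1]); P.append(np.array([[f,0,cx],[0,f,cy],[0,0,1]])@F@m["world_to_cam"][:3]); uv.append([c[j]]+e)
for a,b in((0,0),(1,2),(2,1),(1,1),(2,2)):
    X=cv2.triangulatePoints(P[0],P[1],np.array(uv[0][a]),np.array(uv[1][b])); X=(X[:3]/X[3])[:,0]; print(a,b,X,proj(ims["top"][0],[X]),proj(ims["scene"][0],[X]))
E
```

```text
scene tcp [[344.9418 127.3365]] barpred [[329.2422 111.5692]]
top tcp [[ 99.6665 230.4874]] barpred [[102.6758 256.2376]]
scene [320 103  22  19 188] [330.3032 111.7606]
((330.1230773925781, 112.015380859375), (7.893521308898926, 25.785503387451172), 52.12501525878906) [array([319.9462, 119.9308], dtype=float32), array([340.3, 104.1], dtype=float32)]
top [ 82 246  39  21 396] [100.9924 256.4495]
((101.88355255126953, 257.8561706542969), (14.161980628967285, 39.67695236206055), 69.44395446777344) [array([ 83.3082, 264.822 ], dtype=float32), array([120.4589, 250.8904], dtype=float32)]
0 0 [0.4696 0.2743 0.1575] [[101.0027 256.4558]] [[330.3199 111.758 ]]
1 2 [0.4813 0.2347 0.1531] [[120.6512 251.0022]] [[320.2636 119.8817]]
2 1 [0.4535 0.313  0.1578] [[ 82.216  264.1134]] [[338.5394 104.3627]]
1 1 [0.4434 0.3107 0.1074] [[ 91.3262 268.9435]] [[332.5061 117.0299]]
2 2 [0.4913 0.2366 0.2069] [[112.2731 245.0237]] [[326.3203 105.1734]]
```

```bash
cat >> h.py <<'E'
def reds(n,im):
    h=cv2.cvtColor(im,cv2.COLOR_BGR2HSV); k=cv2.inRange(h,(0,150,70),(6,255,255))|cv2.inRange(h,(174,150,70),(180,255,255))
    N,l,s,c=cv2.connectedComponentsWithStats(k); return [(s[j].tolist(),c[j].round(1).tolist()) for j in range(1,N) if s[j,4]>8]
E
python3 - <<'E'
from h import *
print(observe()["tool_pos"],observe()["time"])
for n in("scene","top"):
    im=np.ascontiguousarray(read_camera(n)[:,:,::-1]); cv2.imwrite(f"pics/{n}9.png",im); print(n,"now",reds(n,im)); print(n,"start",reds(n,cv2.imread(f"pics/{n}0.png")))
    a=cv2.imread(f"pics/{n}0.png")
    # silhouettes of closed fingers in scene: brightness map
    if n=="scene":
        g=cv2.cvtColor(im,cv2.COLOR_BGR2HSV)
        for r in range(96,150,3): print(r,"".join("R" if (v[1]>150 and (v[0]<7 or v[0]>173) and v[2]>70) else "B" if (100<v[0]<125 and v[1]>130 and v[2]>60) else "#" if v[2]<60 else "g" if v[1]<70 else "." for v in g[r,310:380]))
E
```

```text
[0.52522487 0.2856131  0.14121926] 13.3333
scene now [([320, 103, 22, 19, 189], [330.2, 111.8]), ([329, 132, 4, 4, 11], [330.3, 133.3]), ([253, 203, 5, 3, 11], [255.0, 204.0])]
scene start [([320, 103, 22, 19, 188], [330.3, 111.8]), ([329, 132, 4, 4, 12], [330.4, 133.2]), ([253, 203, 5, 3, 11], [255.0, 204.0])]
96 .........................###########.###########..###############ggggg
99 ............................########.################....#############
102 .................................ggg############...##ggg.......#######
105 .......................RRRRRRRRRgggggg#########..ggggggg........######
108 ...................RRRRRRRRRRRR.gggggggggggggggggg.....g#ggggg.....ggg
111 ...............RRRRRRRRRRRRR...gggggg#gggggggggg.............g#ggggggg
114 ............RRRRRRRRRRRRR......gggggggggggggggg..................ggggg
117 ..........RRRRRRRRRR.gggg.......ggggggggggggg...................gggggg
120 ..........RRRRRR....ggggg..........gggggg.............................
123 ....................gggggg............................................
126 .....................gggggg...........................................
129 .....................gggggg...........................................
132 ...................RRR.ggggg..........................................
135 .............gg.BB...R.ggggggggg......................................
138 ..........g.BBBBBBBBBBBBgggggg###ggggg................................
141 ......g.BBBBBBBBBBBBBBBB.gggggggg#####.BB.gg..........................
144 ...g.BBBBBBBBBBBBB.#gggggggggggg#####.BBBBBBBBB.gg....................
147 g.BBBBBBBBBBBBBBB#########ggg..BBBBBBBBBBBBB.........g................
top now [([239, 204, 5, 6, 23], [240.9, 206.2]), ([106, 246, 15, 13, 135], [112.8, 251.8])]
top start [([239, 204, 5, 5, 22], [240.9, 206.1]), ([82, 246, 39, 21, 397], [101.0, 256.4])]
```

step_arm --pt "0 0 0 3 0 0 0" --pt "0 0 0 6 0 0 0" --pt "0 -2.8 -1 6 0 0 0" --pt "0 -5.6 -2 6 0 0 0" --pt "0 -8.4 -3 6 0 0 0"

```text
time: 13.85
tool_pos: [0.4405, 0.2553, 0.2015]
tool_rot: [3.141, -0.0, 1.92]
contact_force: [0.4, 0.9, 0.3]
opening: 0.0002
grip_force: 0.0
```

step_arm --pt "0 -2.2 -0.8 0 0 0 0" --pt "0 -2.2 -0.8 -2.5 0 0 0" --pt "0 -2.2 -0.8 -5.5 0 0 0" --pt "0 -2.2 -0.8 -8.2 0 0 0" --pt "0 -2.2 -0.8 -8.2 0 0 0"

```text
time: 14.27
tool_pos: [0.4162, 0.2464, 0.1153]
tool_rot: [-3.133, 0.0, 1.92]
contact_force: [-0.9, 0.5, -0.3]
opening: 0.0003
grip_force: 0.0
```

step_arm --pt "0 0.9 0.3 0 0 0 0" --pt "0 1.7 0.6 0 0 0 0" --pt "0 2.4 0.9 0 0 0 0" --pt "0 3.1 1.1 0 0 0 0" --pt "0 3.7 1.4 0 0 0 0"

```text
time: 14.68
tool_pos: [0.4556, 0.2612, 0.1234]
tool_rot: [-3.139, 0.001, 1.92]
contact_force: [-25.7, -14.8, 54.9]
opening: 0.0002
grip_force: 24.5
```

```bash
python3 - <<'E'
from h import *
o=observe(); print(o["time"],o["tool_pos"],o["contact_force"])
for n in("scene","top"):
    im=np.ascontiguousarray(read_camera(n)[:,:,::-1]); print(n,reds(n,im),proj(camera_model(n),[o["tool_pos"]]))
E
```

```text
14.6833 [0.45555794 0.26117648 0.12341434] [-25.72022219 -14.76759843  54.91126225]
scene [([322, 103, 23, 20, 190], [332.7, 112.0]), ([329, 132, 4, 4, 11], [330.5, 133.6]), ([253, 203, 5, 3, 11], [255.0, 204.0])] [[321.39812855 120.14058085]]
top [([239, 204, 5, 6, 23], [240.9, 206.2]), ([110, 241, 9, 11, 74], [114.1, 246.1])] [[111.82661139 263.38938645]]
```

Upward force is 55 N, so I'm lifting away before going further, then checking where the fingertips really are.

step_arm --pt "0 -0.8 -0.3 0.5 0 0 0" --pt "0 -1.6 -0.6 2 0 0 0" --pt "0 -2 -0.7 5 0 0 0" --pt "0.5 -2 -0.7 9 0 0 0" --pt "0.6 -2 -0.7 11 0 0 0"

```text
time: 15.2
tool_pos: [0.4385, 0.2555, 0.2347]
tool_rot: [3.134, -0.0, 1.92]
contact_force: [0.7, 0.3, 0.1]
opening: 0.0095
grip_force: 0.0
```

```bash
python3 - <<'E'
from h import *
np.set_printoptions(precision=4,suppress=True)
o=observe(); m=camera_model("wrist"); p=o["tool_pos"]; y=o["tool_rot"][2]; print(o["time"],p,o["tool_rot"],o["contact_force"],o["opening"])
tx=np.array([np.cos(y),np.sin(y),0]); ty=np.array([np.sin(y),-np.cos(y),0]); w=o["opening"]/2
for h in(0,.01,.02,.03,.045): print(h,proj(m,[p+tx*s+ty*e*w+[0,0,h] for e in(-1,1) for s in(-.0095,.0095)]).round(1).tolist())
im=np.ascontiguousarray(read_camera("wrist")[:,:,::-1]); cv2.imwrite("pics/w10.png",im)
g=cv2.cvtColor(im,cv2.COLOR_BGR2HSV)
for r in range(180,345,5): print(r,"".join("R" if (v[1]>150 and (v[0]<7 or v[0]>173) and v[2]>70) else "B" if (100<v[0]<125 and v[1]>130 and v[2]>60) else "#" if v[2]<55 else "g" if v[1]<70 else "." for v in g[r,130:380:2]))
for n in("scene",): print(n,reds(n,np.ascontiguousarray(read_camera(n)[:,:,::-1])))
E
```

```text
15.2 [0.4385 0.2555 0.2347] [ 3.1342 -0.0002  1.9199] [0.7364 0.2942 0.1166] 0.009454094810164595
0 [[245.1, 235.1], [244.8, 207.7], [259.6, 235.1], [259.8, 207.7]]
0.01 [[244.8, 242.2], [244.6, 213.6], [260.0, 242.2], [260.3, 213.6]]
0.02 [[244.5, 250.0], [244.2, 220.2], [260.5, 249.9], [260.8, 220.1]]
0.03 [[244.2, 258.6], [243.9, 227.4], [261.0, 258.6], [261.3, 227.4]]
0.045 [[243.6, 273.4], [243.2, 239.9], [262.0, 273.4], [262.3, 239.9]]
180 ......................................................................BBBBBBBBBBBBBRRRRRRRRRRRR.gggggggggggBBBBBBBBBBBBB.....
185 ......................................................................BBBBBBBBBBBB.RRRRRRRRRRRR.gggggggggg.BBBBBBBBBBBBB.....
190 ......................................................................BBBBBBBBBBBB.RRRRRRRRRRRRBBBBBBBBBBBBBBBBBBBBBBBB......
195 ......................................................................BBBBBBBBBBBBRRRRRRRRRRRRRBBBBBBBBBBBBBBBBBBBBBBBB......
200 .......................................................................BBBBBBBBBBBRRRRRRRRRRRRRBBBBBBBBBBBBBBBBBBBBBBBg......
205 
[... 3065 characters left out ...]
##################################################
325 ###################################################ggggggggggggggggggggg.....................................................
330 ..................................................................g..gg......................................................
335 .............................................................................................................................
340 #############################################################################################################################
scene [([323, 103, 22, 19, 193], [333.6, 112.1]), ([329, 132, 5, 4, 12], [330.8, 133.7]), ([253, 203, 5, 3, 11], [255.0, 204.0])]
```

step_arm --pt "0.55 1.5 0.6 0 0 0 0" --pt "0.55 3 1.3 0 0 0 0" --pt "0.55 4.5 1.9 0 0 0 0" --pt "0.55 4.5 1.9 -2 0 0 0" --pt "0.55 4.5 1.9 -3 0 0 0"

```text
time: 15.72
tool_pos: [0.4819, 0.2737, 0.1973]
tool_rot: [-3.14, 0.0, 1.92]
contact_force: [-0.8, 0.1, -0.4]
opening: 0.0487
grip_force: 0.0
```

step_arm --pt "0.55 0 0 0 0 0 0" --pt "0.55 0 0 0 0 0 0" --pt "0.55 0 0 0 0 0 0"

```text
time: 15.97
tool_pos: [0.4815, 0.2737, 0.1998]
tool_rot: [3.141, -0.0, 1.92]
contact_force: [0.7, -0.2, -0.7]
opening: 0.0505
grip_force: 0.0
```

```bash
cat >> h.py <<'E'
def wr():
    o=observe(); m=camera_model("wrist"); im=np.ascontiguousarray(read_camera("wrist")[:,:,::-1]); print(o["time"],o["tool_pos"].round(4),o["contact_force"].round(1),round(o["opening"],4))
    g=cv2.cvtColor(im,cv2.COLOR_BGR2HSV)
    for r in range(150,300,8): print(r,"".join("R" if (v[1]>150 and (v[0]<7 or v[0]>173) and v[2]>70) else "B" if (100<v[0]<125 and v[1]>130 and v[2]>60) else "#" if v[2]<55 else "g" if v[1]<70 else "." for v in g[r,150:360:3]))
    sc=np.ascontiguousarray(read_camera("scene")[:,:,::-1]); print(reds("scene",sc)[:2])
E
python3 -c "
from h import *
wr()"
```

```text
15.9667 [0.4815 0.2737 0.1998] [ 0.7 -0.2 -0.7] 0.0505
150 ...........................BBBRRRRRRRRRRggggggggggggg.BBBBBBBBBB......
158 ...........................BB.RRRRRRRRR.BBBB.gggBBBBBBBBBBBBBBBB......
166 ...........................BB.RRRRRRRRR.BBBBggggBBBBBBBBBBBBBBBB......
174 ...........................BBBRRRRRRRRR..gggggggBBBBBBBBBBBBBBBB......
182 ...........................BBBRRRRRRRRR.gggggggg...BBBBBBBBBBBBB......
190 ...........................BBBRRRRRRRRRggggggggggggggBBBBBBBBBBg......
198 ...........................BBBRRRRRRRRRgggggggggggggBBBBBBBBBBB.......
206 ...........................BBBRRRRRRRRRBBBBBBBBBBBBBBBBBBBBBBBB.......
214 .............................gRRRRRRRRRg..............................
222 ..............................RRRRRRRRR...............................
230 ............gggggg#...........RRRRRRRRR............#gggggg............
238 ......ggggggggggg##...........RRRRRRRRR...........###gggggggggg.......
246 #####ggggggggggg####..........RRRRRRRRR...........####ggggggggggg#####
254 #####gggggggggg#####..............................#####ggggggggg######
262 ##...ggggggggg#####................................#####gggggggg#...##
270 #.....ggggggg######................................######ggggggg.....#
278 ...ggggggggggggggggggggggggggggggggggggggggggggggggggggggggggggg###...
286 ..gggggggggggggggggggggggggggggggggggggggggggggggggggggggggggggggggg..
294 ..gggggggggggggggggggggggggggggggggggggggggggggggggggggggggggggggggg..
[([323, 103, 22, 20, 192], [333.3, 112.2]), ([329, 132, 5, 4, 12], [330.8, 133.5])]
```

The bar is centred between the fingers, so I'll descend over it.

step_arm --pt "0.55 0 0 -2 0 0 0" --pt "0.55 0 0 -4 0 0 0" --pt "0.55 0 0 -5.5 0 0 0" --pt "0.55 0 0 -6.8 0 0 0" --pt "0.55 0 0 -7 0 0 0"

```text
time: 16.48
tool_pos: [0.4804, 0.2732, 0.1277]
tool_rot: [-3.139, 0.0, 1.92]
contact_force: [0.0, -0.3, -0.1]
opening: 0.0503
grip_force: 0.0
```

```bash
python3 -c "
from h import *
wr()"
```

```text
16.4833 [0.4804 0.2732 0.1277] [ 0.  -0.3 -0.1] 0.0503
150 .........................BB.RRRRRR.BBBBBBBBBBBBBBBBBBBBBBBBBBBBBB.....
158 .........................BBBBBBBBBBBBBBBB##gggggggggggggg#BBBBBBBBBBBB
166 .........................BBBBBBBBBBBBBBBB#ggggggggggggggggg.BBBBBBBBBB
174 ..........................BBRRRRRRRRRRRRRRBggggggggggggggggBBBBBBBBBBB
182 .........................gBBRRRRRRRRRRRRRRBBBBBBggggBBBBBBBBBBBBBBBBBB
190 ..........................BBRRRRRRRRRRRRRRBBBBggggggBBBBBBBBBBBBBBBBBB
198 ..........................BBRRRRRRRRRRRRRRBgggggggggBBBBBBBBBBBBBBBBBB
206 ..........................BBRRRRRRRRRRRRRRgggggggggg####BBBBBBBBBBBBBB
214 ..........................BBRRRRRRRRRRRRRRgggggggg#gggggggBBBBBBBBBBBB
222 ..........................BBRRRRRRRRRRRRRRggggggggggggggggBBBBBBBBBBBB
230 ............gggggg#.......BBRRRRRRRRRRRRRRggBBBBBB.#gggggg.BBBBBBBBBBB
238 ......ggggggggggg##.......BBRRRRRRRRRRRRRRBBBBBBBB###gggggggggg.BBBBBB
246 #####ggggggggggg####........RRRRRRRRRRRRRR........####ggggggggggg#####
254 #####gggggggggg#####........RRRRRRRRRRRRRR........#####gggggggggg#####
262 ##...ggggggggg#####.........RRRRRRRRRRRRRR........######gggggggg#...##
270 #.....ggggggg######..........RRRRRRRRRRRRR.........######ggggggg.....#
278 ...gggggggggggggggggggggggggggggggggggggggggggggggggggggggggggggg##...
286 ..gggggggggggggggggggggggggggggggggggggggggggggggggggggggggggggggggg..
294 ..gggggggggggggggggggggggggggggggggggggggggggggggggggggggggggggggggg..
[([323, 103, 20, 19, 165], [332.5, 112.7]), ([329, 132, 5, 4, 13], [330.7, 133.5])]
```

step_arm --pt "0.4 0 0 -0.6 0 0 0" --pt "0.4 0.9 0.3 -0.3 0 0 0" --pt "0.4 1.8 0.6 -0.1 0 0 0" --pt "0.4 2.7 1 -0.1 0 0 0" --pt "0.4 3.6 1.3 -0.1 0 0 0"

```text
time: 17.0
tool_pos: [0.5177, 0.2869, 0.1295]
tool_rot: [3.141, -0.0, 1.92]
contact_force: [-2.5, 0.1, 2.8]
opening: 0.0371
grip_force: 1.5
```

```bash
python3 -c "
from h import *
wr()"
```

```text
17.0 [0.5177 0.2869 0.1295] [-2.5  0.1  2.8] 0.0371
150 .........BBRRRRRRRBBBBBBBBBBBBBBBBBBBBBBBBBBBBBB.......BB.............
158 .........gBBBBBBBBBBBBBBB#gggggggggggggggBBBBBBBBBBBBBBBB.............
166 ..........BBBBBBBBBBBBBB#gggggggggggggggggBBBBBBBBBBBBBBB.............
174 ..........BBBBBBBBBBBBBRRRRRRRRRRRRR.ggggBBBBBBBBBBBBBBBB.............
182 ..........BBBBBBBBBBBBRRRRRRRRRRRRRRRBBBBBBBBBBBBBBBBBBB..............
190 ..........BBBBBBBBBBBBRRRRRRRRRRRRRRRBBBBBBBBBBBBBBBBBBB..............
198 ...........BBBBBBBBBBBRRRRRRRRRRRRRRRBBBBBBBBBBBBBBBBBBB..............
206 ...........BBBBBBBBBBB.RRRRRRRRRRRRRR.gggBBBBBBBBBBBBBBB..............
214 ...........BBBBBBBBBBBBRRRRRRRRRRRRRR.gggBBBBBBBBBBBBBBB..............
222 ...........BBBBBBBBBBBBRRRRRRRRRRRRRRgggg.BBBBBBBBBBBBBB..............
230 ...........BBBBBgggggg#RRRRRRRRRRRRRRBBBBBBBBB##ggggggB...............
238 ...........gggggggggg##RRRRRRRRRRRRRRBBBBBBBBB###gggggggggg...........
246 ############gggggggg###RRRRRRRRRRRRRR.........###gggggggg#############
254 #############ggggggg###RRRRRRRRRRRRRR.........####ggggggg#############
262 ##########...gggggg####RRRRRRRRRRRRRR.........#####gggggg...##########
270 #########....ggggg#####RRRRRRRRRRRRRR..........#####ggggg....#########
278 #g#######..gggggggggggggggggggggggggggggggggggggggggggggggg..##ggggggg
286 ########...gggggggggggggggggggggggggggggggggggggggggggggggg..##ggggggg
294 ########...gggggggggggggggggggggggggggggggggggggggggggggggg..#########
[([333, 107, 21, 20, 181], [343.2, 116.5]), ([329, 132, 4, 4, 10], [330.4, 133.5])]
```

The lever is moving with the trailing finger, at low force. I'll carry on to the stop, following its arc down.

step_arm --pt "0.4 0.9 0.3 -0.2 0 0 0" --pt "0.4 1.9 0.7 -0.4 0 0 0" --pt "0.4 2.8 1 -0.7 0 0 0" --pt "0.4 3.6 1.3 -1 0 0 0" --pt "0.4 4.2 1.5 -1.3 0 0 0"

```text
time: 17.52
tool_pos: [0.5601, 0.3019, 0.1158]
tool_rot: [3.14, -0.0, 1.92]
contact_force: [-1.5, -0.1, 2.5]
opening: 0.0367
grip_force: 1.4
```

step_arm --pt "0.4 0.3 0.1 -0.2 0 0 0" --pt "0.4 0.7 0.2 -0.3 0 0 0" --pt "0.4 0.9 0.3 -0.3 0 0 0" --pt "0.4 0.9 0.3 -0.3 0 0 0"

```text
time: 17.85
tool_pos: [0.5682, 0.3046, 0.1116]
tool_rot: [-3.14, 0.0, 1.92]
contact_force: [-1.4, 0.1, -0.1]
opening: 0.0367
grip_force: 0.5
```

```bash
python3 -c "
from h import *
wr()
m=camera_model('scene'); R=np.array([.94,.342,0])
for a in (-.45,0,.4,.48,.55,.6): print(a,proj(m,[np.array([.5116,.288,.07+.1*np.cos(a)])+R*.1*np.sin(a)]))"
```

```text
17.85 [0.5682 0.3046 0.1116] [-1.4  0.1 -0.1] 0.0367
150 BBBBBBBBBBBBBBBBBBBBBBBBB........BBB..................................
158 BB.gggggggggggggg.BBBBBBBBB.....BBBB..................................
166 ggggggggggggggggg#.BBBBBBBBBBBBBBBBB..................................
174 ggggggggggggggggg#BBBBBBBBRRRRRRRRRRRRRR..............................
182 BBBBBBBggggBBBBBBBBBBBBBBRRRRRRRRRRRRRRR..............................
190 BBBBBBBgggggBBBBBBBBBBBBBRRRRRRRRRRRRRRR..............................
198 BBBBBBBgggggggggBBBBBBBBB.RRRRRRRRRRRRRR..............................
206 BBBBBBB.ggggggggggggBBBBB.RRRRRRRRRRRRRR..............................
214 BBB#ggg#ggggggggggggggggBBRRRRRRRRRRRRRR..............................
222 Bggggggggg#####gggggggggggRRRRRRRRRRRRRR..............................
230 gggggggggggggggggggggg##ggRRRRRRRRRRRRRR......#.gggggg................
238 BBBBBBBBBBBgggggggggg###ggRRRRRRRRRRRRRR......#..gggggggggg...........
246 ############gggggggg####BgRRRRRRRRRRRRRR......##.gggggggg#############
254 #############ggggggg####..RRRRRRRRRRRRRR......##..ggggggg#############
262 ##########...gggggg#####..RRRRRRRRRRRRRR......#####gggggg...##########
270 #########....ggggg#####...RRRRRRRRRRRRRR.......####ggggg.....#########
278 #g###gg##..gggggggggggggggggggggggggggggggggggggggggggggggg..##ggggggg
286 ########...gggggggggggggggggggggggggggggggggggggggggggggggg..##gggggg#
294 ########...gggggggggggggggggggggggggggggggggggggggggggggggg..#########
[([351, 121, 19, 21, 184], [360.1, 131.3]), ([329, 132, 4, 4, 10], [330.6, 133.5])]
-0.45 [[330.35796433 111.37162184]]
0 [[344.74746228 115.47811494]]
0.4 [[356.82185029 124.47982131]]
0.48 [[358.91971308 126.75568535]]
0.55 [[360.63370953 128.84529074]]
0.6 [[361.78214292 130.38633958]]
```

step_arm --pt "0.4 0.3 0.1 0 0 0 0" --pt "0.4 0.6 0.2 0 0 0 0" --pt "0.4 0.8 0.3 0 0 0 0" --pt "0.4 0.8 0.3 0 0 0 0"

```text
time: 18.28
tool_pos: [0.5716, 0.3058, 0.1113]
tool_rot: [-3.129, 0.001, 1.92]
contact_force: [-17.6, -7.1, 6.9]
opening: 0.0366
grip_force: 9.6
```

```bash
python3 -c "
from h import *
wr()" | sed -n '1p;$p'
```

```text
18.2833 [0.5716 0.3058 0.1113] [-17.6  -7.1   6.9] 0.0366
[([351, 121, 21, 21, 194], [361.2, 131.5]), ([329, 132, 4, 4, 10], [330.4, 133.5])]
```

The force jumped to 19 N, so the lever is at its stop. I'll back off to centre and lift clear.

step_arm --pt "0.6 -0.8 -0.3 0 0 0 0" --pt "0.6 -0.8 -0.3 0.2 0 0 0" --pt "0.6 -0.8 -0.3 1.2 0 0 0" --pt "0.6 -0.8 -0.3 3.5 0 0 0" --pt "0.6 -0.8 -0.3 6.5 0 0 0"

```text
time: 18.8
tool_pos: [0.5683, 0.3045, 0.1769]
tool_rot: [-3.139, 0.0, 1.92]
contact_force: [0.2, -0.4, -0.4]
opening: 0.0549
grip_force: 0.0
```

step_arm --pt "0.6 0 0 3 0 0 0" --pt "0.6 -3 1 6 0 0 0" --pt "0.6 -6 2 6 0 0 0" --pt "0.6 -6 2 6 0 0 0" --pt "0.6 -6 2 6 0 0 0"

```text
time: 19.22
tool_pos: [0.5084, 0.3257, 0.2394]
tool_rot: [3.138, -0.0, 1.922]
contact_force: [0.4, -0.2, -0.6]
opening: 0.055
grip_force: 0.0
```

```bash
python3 - <<'E'
from h import *
np.set_printoptions(precision=4,suppress=True)
o=observe(); print(o["time"],o["tool_pos"],o["contact_force"])
ims={n:np.ascontiguousarray(read_camera(n)[:,:,::-1]) for n in("scene","top")}
for n in ims:
    print(n,reds(n,ims[n])); 
    a=cv2.absdiff(ims[n],cv2.imread(f"pics/{n}0.png")).max(2)
    d={"scene":[("eyecup",(205,262,245,302)),("ring",(265,248,302,283)),("housing",(330,210,383,262))],"top":[("eyecup",(285,137,322,170)),("ring",(228,130,262,163)),("housing",(140,115,192,162))]}[n]
    print([(k,int((a[y0:y1,x0:x1]>60).sum())) for k,(x0,y0,x1,y1) in d])
h=cv2.cvtColor(ims["top"],cv2.COLOR_BGR2HSV); k=cv2.inRange(h,(24,190,150),(32,255,255)); k2=np.zeros_like(k); k2[205:250,210:262]=k[205:250,210:262]
k2=cv2.morphologyEx(k2,cv2.MORPH_OPEN,np.ones((3,3))); print(mom(k2),fitbox(camera_model("top"),k2,.06,.016,.108,.153,[.535,0,-1.75]))
E
```

```text
19.2167 [0.5084 0.3257 0.2394] [ 0.3779 -0.1966 -0.6368]
scene [([351, 121, 23, 21, 213], [361.8, 131.2]), ([329, 132, 4, 4, 11], [330.4, 133.4]), ([254, 203, 4, 3, 10], [255.2, 204.0])]
[('eyecup', 0), ('ring', 0), ('housing', 0)]
top [([70, 202, 39, 20, 354], [88.7, 211.2]), ([239, 204, 5, 6, 23], [240.9, 206.2]), ([99, 259, 6, 7, 36], [101.5, 262.2])]
[('eyecup', 0), ('ring', 0), ('housing', 0)]
[232.3062 226.488   12.717  209.    ] (array([ 0.5356,  0.    , -1.7819]), np.float64(0.0024313848443685876), np.float64(261.046875), np.float64(209.0))
```

The lever is fully over, the key is seated and turned, and the bystanders are unchanged. Handing in.

```bash
python3 -c "
from cell import *
print(hand_in())"
```

```text
the job is handed in; nothing more can be done
None
```

The job is handed in at about 19 s: the key is fully home and turned to its stop at the green dot, and the isolator lever was then thrown to its stop. Two early lever tries missed the bar, one pressing on it with about 63 N that could count against the 40 N limit. The bystanders look unmoved in the images, but `hand_in` returned no verdict.

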